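# Clip down the lid of a sealed parts box in opposite-corner order

## Robot

A 6-joint arm with a two-finger parallel gripper is mounted at the origin on a cart in front of the work surface, level with it; the furniture and walls round the work are solid. World frame = base frame: x ahead of the robot, y to its left, z up, the work surface at z = 0. Lengths are in m, angles in rad, forces in N, time in s.
With the tool pointing down it reaches from about 0.35 to 0.85 m from the base axis. Payload 8.1 kg.
Tool frame: the origin (TCP) lies at the very end of the fingers, on their centre line; the grasp point (between the pads) lies 19 mm behind it; z points along the fingers, y is the direction in which the jaws open and shut (so a half turn about z gives the same grasp; the last joint's range is limited). The gripper opens to 93 mm and grips with 3 to 60 N. Pads are 15 mm wide; open, the fingers measure 128 mm over their backs; the gripper's body (75 mm by 188 mm) begins 65 mm behind the grasp point.
Start: joints at [-1.426, 0.13, 1.488, -0, 1.523, -0.085], TCP at [0.137, -0.584, 0.219] pointing down, gripper open.
Joint ranges: [-2.96, 2.96], [-0.89, 2.26], [0.02, 2.5], [-1.34, 4.48], [0, 2.73], [-2.66, 2.66]. Speed limits (rad/s): [2.39, 2.39, 2.79, 3.14, 3.14, 3.14].

## Interface

Orientations are given as a rotation vector (axis times angle).
In Python, from plant import robot gives the robot as it stands.
- The arm moves only by the shell command python3 -m pendant 'ROWS' [OPENING] [FORCE]. ROWS is JSON, a list of rows, each an object with "delta_pos": the shift along the tool's x, y, z in m, a list of three; "spin": the turn about the tool's z in rad. In form: [{"delta_pos": [dx, dy, dz], "spin": spin}, ...]. A call has 1 to 10 rows; each row is the pose to reach, as a shift and turn from the pose measured when the call began, along the tool's axes at that moment; what a row does not reach only later rows make up. A row lasts 1/10 s, in which the tool goes at most 50 mm and 8.59 degrees, less where a joint would pass 70% of its speed; a pose out of reach is approached as far as the arm can. A call with a gripper value outside its range is refused whole. OPENING is the closure, from -1 (fully open) to 1 (shut), set as the call begins (- or left out, the last holds). The fingers move at their own pace and stop on an object; FORCE is the grip in N (left out, the last holds). Time passes only in rows, so rows that repeat a pose let the fingers close. It gives the time, the measured TCP pose, the force and the opening at its end, in the units of the state.
- robot.read_state(): the state, without advancing time (a new reading comes with each control period).
- robot.read_camera(name): name is "side" or "top"; returns a dict with "color" (420x560x3 uint8, blue, green, red), "camera_matrix" (3x3 intrinsics, pixels), "R" (3x3) and "t" (3): a world point X has camera coordinates R X + t. Camera axes: x right, y down, z forward; pixel columns grow to the right and rows downward; lengths in m; the calibration is good to about 2 mm. A picture is of the moment at which its call begins. There is no depth.
- robot.close_job(): hands the job in, once; it reports no verdict.
Trained networks look in the newest picture that a camera, given by its name, has taken for a name from the list of things; names that differ only in an ending like _2 or _b are one class to them, and where a whole thing is asked for, a point or a joint stands for the part that bears it (a point fixed in the world has none). Each returns a list of dicts, best first, with "score" (0 to 1); they miss things now and then, are a little off and sometimes report something else, mostly with a low value. They report only what shows in the picture. A call takes as long as a camera call.
- robot.outline_of(camera, label): "mask" (420x560 bool, what is visible of it).
- robot.mark_of(camera, label): "location" ([x, y, z] in m, in the coordinates of the camera as it stood for that picture, good to about 4 mm: a listed point, or the origin of a listed thing).
The state is a dict: "t": time; "q": joint angles; "dq": joint speeds; "joint_torque": joint torques, N m; "tool_pos": TCP position; "orientation": TCP orientation; "force": force on the tool from outside, world axes, zero at the start; "wrist_torque": the same for the moment, N m; "opening": finger opening in m.
Only numpy, scipy, OpenCV 4.12 (cv2) and the standard library are available. Lean on these libraries where they do the work, as an engineer would, in place of code of your own. Each camera call takes 0.05 s, during which the arm holds its last target.

## Task

The lid is already on the blue parts box. Snap its four lid clips fully down so the seal seats evenly: first the red clip, then the black clip at the diagonally opposite corner, then the other two. Then let go of the box.

Things in the scene. Friction and masses are not known exactly. Their poses are not given: they have to be found in the camera images.
- clip_red_pad (a point): Press point on top of the red lid clip's tab (30 mm wide, 39 mm from hinge to outer end). All clips: x points outward along the tab, y along the hinge, z square to the tab: level when closed, tipped up 0.5 rad (29 degrees) when open. The hinge axis is 28 mm behind the point (-x) and 4 mm below it (-z), at height 67 mm; so the point is about 84 mm high open, 71 mm closed.
- clip_2_pad (a point): Same point of the black clip straight across the box from the red one. All four clips are alike and sit on a fixed blue box, 140 x 180 mm, white lid top 63 mm high, any heading, two clips on each long side near the corners: 116 mm apart along the side, closed points 136 mm apart across the box. Nothing on the lid stands higher than a closed tab.
- clip_3_pad (a point): Same point of the black clip at the corner diagonally opposite the red one. All clips: a spring holds the clip open; press the tab straight down, where the point lies when closed, with 4 to 10 N. Below 0.2 rad it snaps level by itself and stays, on a firm stop; let go sooner, it springs up again.
- clip_4_pad (a point): Same point of the black clip on the same long side as the red one, 116 mm from it. Same make, axes, spring and heights as the others.

How it is judged:
By the outcome, as a careful person would: the job done as asked, in the order asked, and still so for the second after the job is handed in, with the robot touching nothing.
It also fails if it takes over 42 s, if anything falls off the work surface, if the arm or the gripper's body presses on something with over 40 N, if the wrist force passes 120 N, or if a joint passes its speed limit or range.

## Working session

There is one attempt and no reset: what is moved stays moved. The work goes in short steps, Python scripts to look and compute and a shell command to move; the robot and the scene stay as the last step left them, time stands still between calls to the robot, and variables do not carry over. Pictures are saved under pics/ and viewed, and the job is handed in when it is done.

```bash
mkdir -p pics; cat > h.py <<'E'
import numpy as np, cv2
from plant import robot
def look(c,fn):
    im=robot.read_camera(c); cv2.imwrite('pics/'+fn,im['color']); return im
def marks(c,label,im):
    R=np.array(im['R']);t=np.array(im['t'])
    out=[]
    for d in robot.mark_of(c,label):
        X=R.T@(np.array(d['location'])-t)
        K=np.array(im['camera_matrix']);l=np.array(d['location']);p=K@l/l[2]
        out.append((label,round(d['score'],2),X.round(4).tolist(),p[:2].round(0).tolist()))
    return out
E
python3 - <<'E'
from h import *
s=robot.read_state();print({k:np.round(v,3).tolist() for k,v in s.items()})
for c in('top','side'):
    im=look(c,c+'0.png')
    print(c,(-np.array(im['R']).T@np.array(im['t'])).round(3))
    for l in('clip_red_pad','clip_2_pad'):
        for m in marks(c,l,im):print(m)
E
```

```text
{'t': 0.0, 'q': [-1.426, 0.131, 1.489, -0.0, 1.523, -0.085], 'dq': [-0.0, 0.0, 0.0, 0.0, -0.001, -0.0], 'joint_torque': [0.004, -55.984, -49.176, 0.077, 0.035, -0.0], 'tool_pos': [0.137, -0.584, 0.218], 'orientation': [-3.119, -0.36, 0.0], 'force': [-0.896, -0.837, 0.786], 'wrist_torque': [-0.006, -0.006, -0.017], 'opening': 0.093}
top [ 0.521 -0.006  0.954]
('clip_red_pad', 0.58, [0.639, -0.1848, 0.0835], [363.0, 162.0])
('clip_2_pad', 0.74, [0.5863, -0.0657, 0.0824], [310.0, 186.0])
side [0.367 0.675 0.616]
('clip_red_pad', 0.62, [0.6344, -0.1831, 0.0851], [265.0, 165.0])
('clip_2_pad', 0.44, [0.5875, -0.0707, 0.0824], [270.0, 194.0])
```

```bash
ls pics
```

```text
side0.png
top0.png
```

View pics/top0.png

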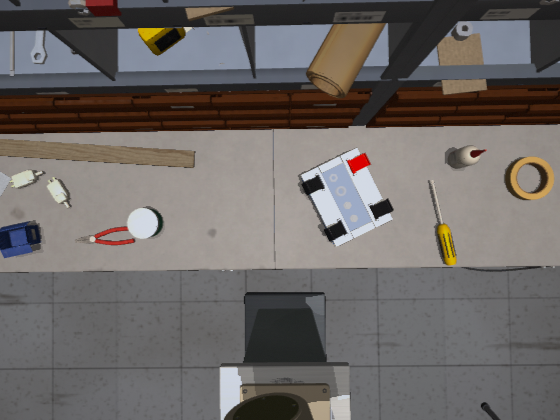

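View pics/side0.png

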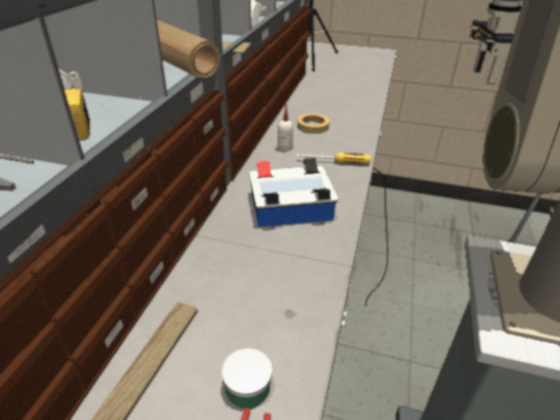

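```bash
python3 - <<'E'
from h import *
for c in('top','side'):
    im=look(c,c+'1.png')
    for l in('clip_red_pad','clip_2_pad','clip_3_pad','clip_4_pad'):
        for m in marks(c,l,im):print(c,m)
    big=cv2.resize(im['color'][100:300,200:460],None,fx=3,fy=3,interpolation=cv2.INTER_CUBIC);cv2.imwrite('pics/%s1z.png'%c,big)
E
```

```text
top ('clip_red_pad', 0.86, [0.6396, -0.1818, 0.0855], [362.0, 161.0])
top ('clip_2_pad', 0.59, [0.5841, -0.0684, 0.0836], [311.0, 187.0])
top ('clip_3_pad', 0.52, [0.4822, -0.1161, 0.081], [333.0, 232.0])
top ('clip_4_pad', 0.63, [0.5299, -0.2301, 0.0833], [384.0, 210.0])
side ('clip_red_pad', 0.78, [0.6371, -0.1837, 0.0865], [264.0, 164.0])
side ('clip_red_pad', 0.19, [0.5897, -0.0696, 0.0841], [269.0, 193.0])
side ('clip_2_pad', 0.61, [0.5893, -0.0691, 0.0862], [269.0, 193.0])
side ('clip_3_pad', 0.5, [0.4778, -0.1153, 0.0869], [323.0, 189.0])
side ('clip_3_pad', 0.2, [0.5848, -0.0701, 0.0863], [271.0, 193.0])
```

```bash
python3 - <<'E'
from h import *
P={'r':[[.639,-.1848],[.6344,-.1831],[.6396,-.1818],[.6371,-.1837]],'2':[[.5863,-.0657],[.5875,-.0707],[.5841,-.0684],[.5893,-.0691]],'3':[[.4822,-.1161],[.4778,-.1153]],'4':[[.5299,-.2301]]}
A=np.array([np.mean(P[k],0) for k in 'r234']);B=lambda w:np.array([[-w,58],[w,58],[w,-58],[-w,-58]])/1000
# red(-,+),2 across,3 diag,4 : mirror determined by fit
best=None
for m in(1,-1):
    b=B(62.7)*[m,1];c=A.mean(0);H=b.T@(A-c);U,S,V=np.linalg.svd(H);D=np.diag([1,np.linalg.det(V.T@U.T)]);R=V.T@D@U.T
    e=A-c-b@R.T
    if best is None or np.abs(e).max()<best[0]:best=(np.abs(e).max(),c,R,m,e)
_,c,R,m,e=best
print('err mm',(e*1000).round(1).tolist(),'c',c.round(4),'long axis deg',np.degrees(np.arctan2(R[1,1],R[0,1])))
C=c+(B(68)*[m,1])@R.T;print('closed',C.round(4).tolist())
T=robot.read_state();
im=look('top','t2.png');K=np.array(im['camera_matrix']);Rc=np.array(im['R']);t=np.array(im['t']);o=-Rc.T@t
for px in((370,127),(465,165),(460,152),(480,152)):
    d=Rc.T@np.linalg.inv(K)@[*px,1]
    for z in(0,.1,.15,.25,.3,.4):
        print(px,z,(o+d*(z-o[2])/d[2]).round(3).tolist()) if px[0]==370 or z<.16 else 0
for row in(100,95,70,50):
    d=Rc.T@np.linalg.inv(K)@[370,row,1]; 
    Xw=.72;s=(Xw-o[0])/d[0];print(row,(o+s*d).round(3))
E
```

```text
err mm [[0.7, 0.2], [0.3, 0.2], [-0.3, -0.4], [-0.7, 0.0]] c [ 0.5586 -0.1494] long axis deg 23.68209479891283
closed [[0.639, -0.1884], [0.5844, -0.0638], [0.4781, -0.1104], [0.5328, -0.235]]
(370, 127) 0 [0.736, -0.222, 0.0]
(370, 127) 0.1 [0.714, -0.199, 0.1]
(370, 127) 0.15 [0.702, -0.188, 0.15]
(370, 127) 0.25 [0.68, -0.165, 0.25]
(370, 127) 0.3 [0.668, -0.154, 0.3]
(370, 127) 0.4 [0.646, -0.131, 0.4]
(465, 165) 0 [0.638, -0.453, 0.0]
(465, 165) 0.1 [0.626, -0.406, 0.1]
(465, 165) 0.15 [0.619, -0.383, 0.15]
(460, 152) 0 [0.67, -0.441, 0.0]
(460, 152) 0.1 [0.655, -0.396, 0.1]
(460, 152) 0.15 [0.647, -0.373, 0.15]
(480, 152) 0 [0.669, -0.49, 0.0]
(480, 152) 0.1 [0.654, -0.44, 0.1]
(480, 152) 0.15 [0.646, -0.414, 0.15]
100 [ 0.72  -0.159  0.282]
95 [ 0.72  -0.153  0.311]
70 [ 0.72  -0.128  0.424]
50 [ 0.72  -0.113  0.489]
```

```bash
python3 -c "
import cv2
a=cv2.imread('pics/top1.png')[60:280,260:520];cv2.imwrite('pics/tz.png',cv2.resize(a,None,fx=2.7,fy=2.7,interpolation=2))"
```

```text
(no output)
```

View pics/tz.png

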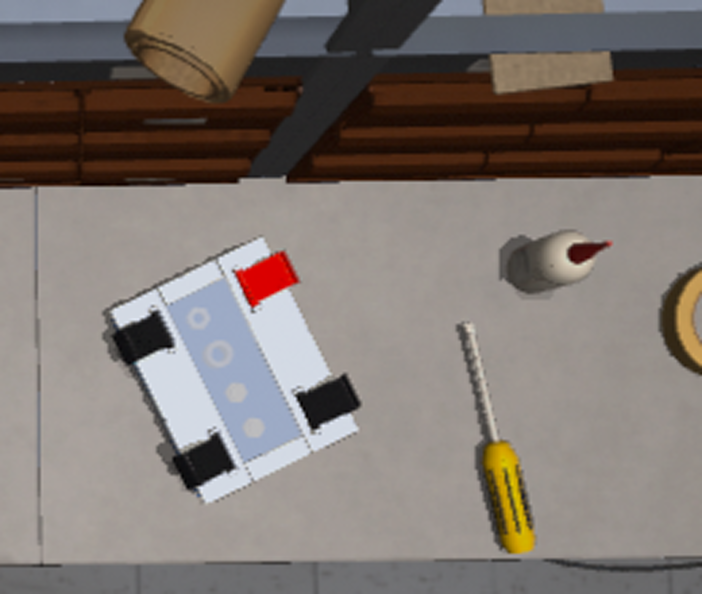

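```bash
python3 - <<'E'
from h import *
Pm=[];
for c in('top','side'):
    im=robot.read_camera(c);Pm.append(np.array(im['camera_matrix'])@np.c_[im['R'],im['t']])
for a,b in(((327,82),(206,60)),((308,76),(190,50)),((343,95),(205,74))):
    X=cv2.triangulatePoints(Pm[0],Pm[1],np.float64(a),np.float64(b))[:,0];print((X[:3]/X[3]).round(3))
# tool axes & displacement
s=robot.read_state();R=cv2.Rodrigues(np.array(s['orientation']))[0];p=np.array(s['tool_pos']);print(R.round(3).tolist(),p)
for n,q in(('r',[.639,-.1884]),('2',[.5844,-.0638]),('3',[.4781,-.1104]),('4',[.5328,-.235])):
    for z in(.12,.072):print(n,z,(R.T@(np.array([*q,z])-p)).round(4))
E
```

```text
[ 0.722 -0.077  0.361]
[ 0.729 -0.043  0.387]
[ 0.726 -0.102  0.323]
[[0.974, 0.228, 0.0], [0.228, -0.974, -0.0], [-0.0, 0.0, -1.0]] [ 0.13669408 -0.58423815  0.21866422]
r 0.12 [ 0.5793 -0.271   0.0986]
r 0.072 [ 0.5793 -0.271   0.1466]
2 0.12 [ 0.5545 -0.4048  0.0986]
2 0.072 [ 0.5545 -0.4048  0.1466]
3 0.12 [ 0.4404 -0.3836  0.0986]
3 0.072 [ 0.4404 -0.3836  0.1466]
4 0.12 [ 0.4652 -0.2499  0.0987]
4 0.072 [ 0.4652 -0.2499  0.1467]
```

```bash
python3 -m pendant '[{"delta_pos":[0.04,-0.019,0],"spin":0},{"delta_pos":[0.08,-0.038,0],"spin":0},{"delta_pos":[0.12,-0.057,0],"spin":0},{"delta_pos":[0.16,-0.076,0],"spin":0},{"delta_pos":[0.20,-0.095,0],"spin":0},{"delta_pos":[0.24,-0.114,0],"spin":0},{"delta_pos":[0.28,-0.133,0],"spin":0},{"delta_pos":[0.32,-0.152,0],"spin":0},{"delta_pos":[0.36,-0.171,0],"spin":0},{"delta_pos":[0.40,-0.19,0],"spin":0}]' 1 20
cat >> h.py <<'E'
def to(x,y,z):
    s=robot.read_state();R=cv2.Rodrigues(np.array(s['orientation']))[0];print(s['t'],np.round(s['tool_pos'],4),'F',np.round(s['force'],1),'d',(R.T@(np.array([x,y,z])-s['tool_pos'])).round(4),R[:,1].round(3),'q6',round(s['q'][5],2))
E
python3 -c "
from h import *
to(.639,-.1884,.12)"
```

```text
t: 1.95
tool_pos: [0.4842, -0.3068, 0.2189]
orientation: [3.12, 0.36, 0.001]
force: [0.2, -1.2, 0.7]
opening: 0.0173
1.95 [ 0.4842 -0.3068  0.2189] F [ 0.2 -1.2  0.7] d [ 0.1777 -0.08    0.0989] [ 0.228 -0.974  0.   ] q6 0.69
```

```bash
python3 -m pendant '[{"delta_pos":[0.04,-0.018,0.0],"spin":0},{"delta_pos":[0.08,-0.036,0.02],"spin":0},{"delta_pos":[0.12,-0.054,0.04],"spin":0},{"delta_pos":[0.155,-0.07,0.07],"spin":0},{"delta_pos":[0.178,-0.08,0.099],"spin":0},{"delta_pos":[0.178,-0.08,0.099],"spin":0},{"delta_pos":[0.178,-0.08,0.099],"spin":0}]'
python3 - <<'E'
from h import *
to(.639,-.1884,.12)
a=look('top','a.png')['color'][90:270,260:480];b=look('side','b.png')['color'][110:250,180:400]
cv2.imwrite('pics/ab.png',np.vstack([cv2.resize(a,(660,300*540//300*1))[100:400],cv2.resize(b,(660,280))]))
E
```

```text
t: 2.65
tool_pos: [0.6387, -0.1878, 0.1187]
orientation: [-3.12, -0.362, 0.003]
force: [0.0, -1.2, 0.4]
opening: 0.0004
2.65 [ 0.6387 -0.1878  0.1187] F [ 0.  -1.2  0.4] d [ 0.0001  0.0006 -0.0013] [ 0.229 -0.973 -0.001] q6 0.98
```

View pics/ab.png

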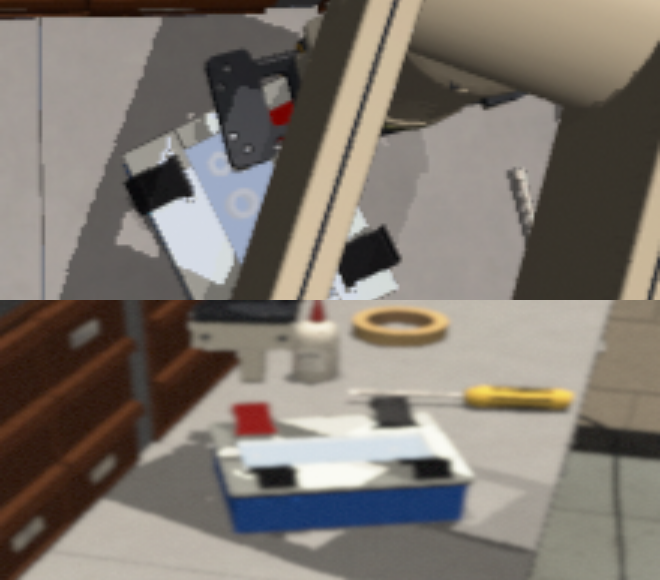

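```bash
python3 -m pendant '[{"delta_pos":[0,0,0.02],"spin":0},{"delta_pos":[0,0,0.03],"spin":0},{"delta_pos":[0,0,0.035],"spin":0},{"delta_pos":[0,0,0.04],"spin":0},{"delta_pos":[0,0,0.043],"spin":0},{"delta_pos":[0,0,0.045],"spin":0},{"delta_pos":[0,0,0.046],"spin":0}]'
python3 - <<'E'
from h import *
to(.639,-.1884,.071)
b=look('side','c.png')['color'][110:250,180:400]
cv2.imwrite('pics/cz.png',cv2.resize(b,(770,490)))
E
```

```text
t: 3.45
tool_pos: [0.6396, -0.1893, 0.0753]
orientation: [3.12, 0.359, 0.003]
force: [0.5, -0.5, -0.7]
opening: 0.0004
3.45 [ 0.6396 -0.1893  0.0753] F [ 0.5 -0.5 -0.7] d [-0.0004 -0.001   0.0043] [ 0.227 -0.974  0.001] q6 0.98
```

View pics/cz.png

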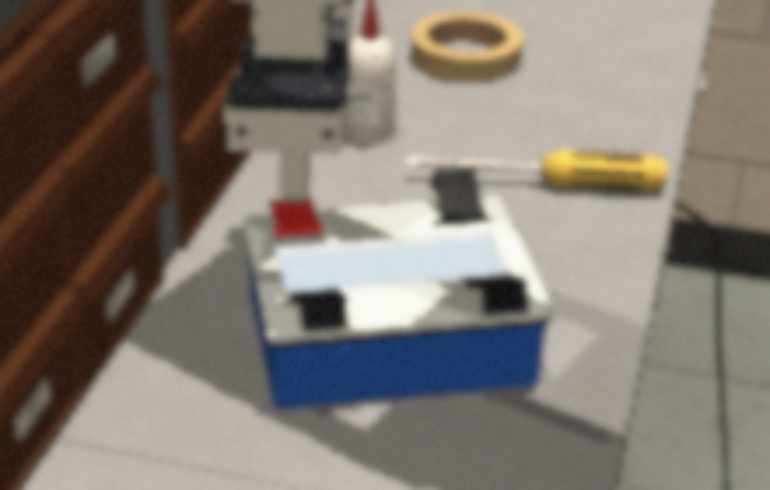

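```bash
python3 -m pendant '[{"delta_pos":[0,0,0.002],"spin":0},{"delta_pos":[0,0,0.004],"spin":0},{"delta_pos":[0,0,0.005],"spin":0}]'
python3 -c "
from h import *
to(.639,-.1884,.12)"
```

```text
t: 3.8
tool_pos: [0.6398, -0.1891, 0.0711]
orientation: [3.12, 0.36, 0.003]
force: [-4.6, 1.3, 10.6]
opening: 0.0004
3.8 [ 0.6398 -0.1891  0.0711] F [-4.6  1.3 10.6] d [-0.0005 -0.0008 -0.0489] [ 0.227 -0.974  0.001] q6 0.98
```

```bash
python3 -m pendant '[{"delta_pos":[0,0,-0.03],"spin":0},{"delta_pos":[0,0,-0.05],"spin":0},{"delta_pos":[-0.035,-0.028,-0.05],"spin":0},{"delta_pos":[-0.07,-0.056,-0.05],"spin":0},{"delta_pos":[-0.105,-0.085,-0.05],"spin":0},{"delta_pos":[-0.139,-0.113,-0.05],"spin":0},{"delta_pos":[-0.139,-0.113,-0.05],"spin":0},{"delta_pos":[-0.139,-0.113,-0.05],"spin":0}]'
python3 - <<'E'
from h import *
to(.4781,-.1104,.071)
b=look('side','d.png')['color'][110:250,180:400]
cv2.imwrite('pics/dz.png',cv2.resize(b,(770,490)))
E
```

```text
t: 4.6
tool_pos: [0.478, -0.1103, 0.1209]
orientation: [3.119, 0.36, 0.004]
force: [-0.2, -0.0, 0.2]
opening: 0.0004
4.6 [ 0.478  -0.1103  0.1209] F [-0.2 -0.   0.2] d [-0.0001  0.0001  0.0499] [ 0.228 -0.974  0.002] q6 1.01
```

View pics/dz.png

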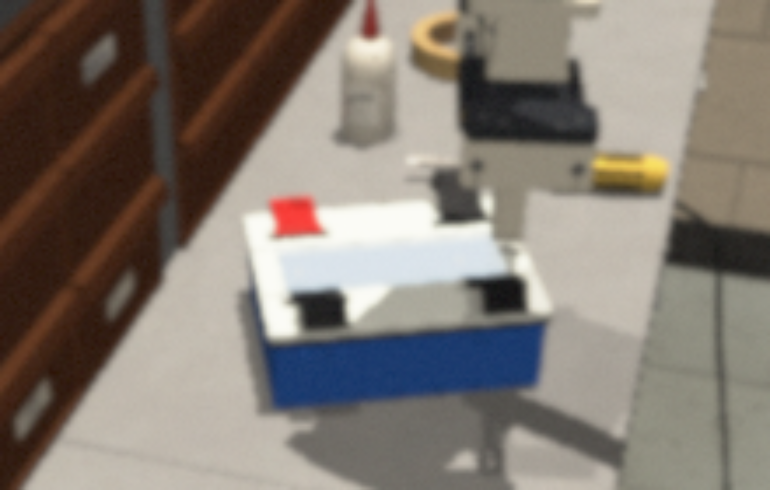

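The red tab lies lower and flat at about (296,215) and stays down with the tool away. The finger hangs over clip 3, about (505,230).

```bash
python3 -m pendant '[{"delta_pos":[0,0,0.02],"spin":0},{"delta_pos":[0,0,0.03],"spin":0},{"delta_pos":[0,0,0.036],"spin":0},{"delta_pos":[0,0,0.041],"spin":0},{"delta_pos":[0,0,0.045],"spin":0},{"delta_pos":[0,0,0.048],"spin":0},{"delta_pos":[0,0,0.05],"spin":0},{"delta_pos":[0,0,0.051],"spin":0},{"delta_pos":[0,0,0.051],"spin":0}]'
python3 -c "
from h import *
to(.5844,-.0638,.12)"
```

```text
t: 5.55
tool_pos: [0.4797, -0.1111, 0.0712]
orientation: [3.118, 0.36, 0.006]
force: [-3.0, 1.8, 5.6]
opening: 0.0003
5.55 [ 0.4797 -0.1111  0.0712] F [-3.   1.8  5.6] d [ 0.1129 -0.0221 -0.0484] [ 0.228 -0.974  0.003] q6 1.01
```

```bash
python3 -m pendant '[{"delta_pos":[0,0,-0.03],"spin":0},{"delta_pos":[0,0,-0.05],"spin":0},{"delta_pos":[0.04,-0.008,-0.05],"spin":0},{"delta_pos":[0.08,-0.016,-0.05],"spin":0},{"delta_pos":[0.113,-0.022,-0.05],"spin":0},{"delta_pos":[0.113,-0.022,-0.05],"spin":0},{"delta_pos":[0.113,-0.022,-0.05],"spin":0}]'
python3 - <<'E'
from h import *
to(.5844,-.0638,.071)
b=look('side','e.png')['color'][110:250,180:400]
cv2.imwrite('pics/ez.png',cv2.resize(b,(770,490)))
E
```

```text
t: 6.25
tool_pos: [0.5845, -0.0635, 0.1211]
orientation: [3.118, 0.362, 0.005]
force: [-0.0, 0.1, -0.7]
opening: 0.0006
6.25 [ 0.5845 -0.0635  0.1211] F [-0.   0.1 -0.7] d [-0.0003  0.0002  0.0501] [ 0.229 -0.973  0.003] q6 1.15
```

View pics/ez.png

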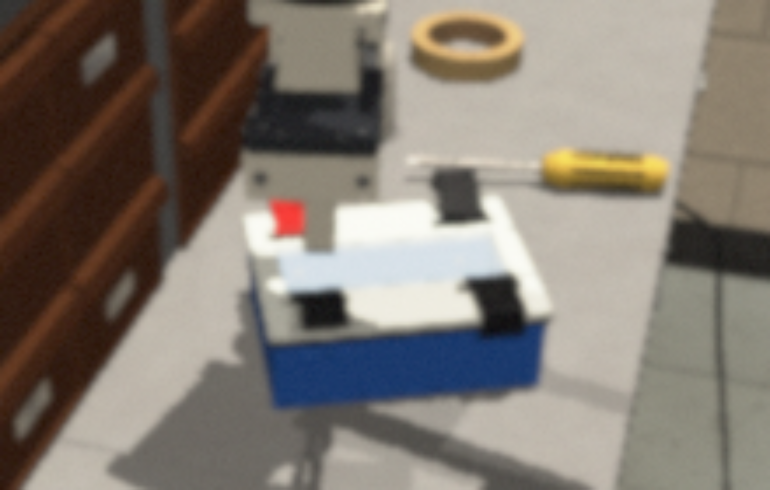

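Clip 3 now lies flat at about (500,305), red is still down, and the finger is above clip 2 at about (322,305), which is still tipped up.

```bash
python3 -m pendant '[{"delta_pos":[0,0,0.02],"spin":0},{"delta_pos":[0,0,0.03],"spin":0},{"delta_pos":[0,0,0.036],"spin":0},{"delta_pos":[0,0,0.041],"spin":0},{"delta_pos":[0,0,0.045],"spin":0},{"delta_pos":[0,0,0.048],"spin":0},{"delta_pos":[0,0,0.05],"spin":0},{"delta_pos":[0,0,0.051],"spin":0},{"delta_pos":[0,0,0.051],"spin":0}]'
python3 -c "
from h import *
to(.5328,-.235,.12)"
```

```text
t: 7.2
tool_pos: [0.5843, -0.064, 0.0712]
orientation: [3.118, 0.361, 0.005]
force: [-4.2, 1.3, 6.3]
opening: 0.0006
7.2 [ 0.5843 -0.064   0.0712] F [-4.2  1.3  6.3] d [-0.089   0.1548 -0.0486] [ 0.228 -0.974  0.003] q6 1.15
```

```bash
python3 -m pendant '[{"delta_pos":[0,0,-0.03],"spin":0},{"delta_pos":[0,0,-0.05],"spin":0},{"delta_pos":[-0.02,0.035,-0.05],"spin":0},{"delta_pos":[-0.04,0.07,-0.05],"spin":0},{"delta_pos":[-0.06,0.105,-0.05],"spin":0},{"delta_pos":[-0.08,0.14,-0.05],"spin":0},{"delta_pos":[-0.089,0.155,-0.05],"spin":0},{"delta_pos":[-0.089,0.155,-0.05],"spin":0},{"delta_pos":[-0.089,0.155,-0.05],"spin":0}]'
python3 - <<'E'
from h import *
to(.5328,-.235,.071)
b=look('side','f.png')['color'][110:250,180:400]
cv2.imwrite('pics/fz.png',cv2.resize(b,(770,490)))
E
```

```text
t: 8.1
tool_pos: [0.5331, -0.2346, 0.1214]
orientation: [3.119, 0.36, 0.005]
force: [-0.0, 0.3, -0.1]
opening: 0.0009
8.1 [ 0.5331 -0.2346  0.1214] F [-0.   0.3 -0.1] d [-0.0005  0.0002  0.0504] [ 0.228 -0.974  0.002] q6 0.84
```

View pics/fz.png

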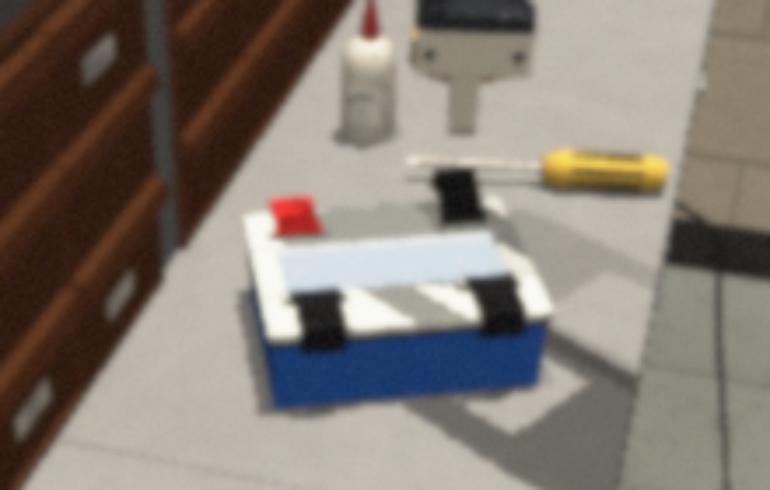

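Clip 2 lies flat at (322,320), with red and clip 3 still down. Only clip 4, at (458,195), is tipped up, and the finger is above it.

```bash
python3 -m pendant '[{"delta_pos":[0,0,0.02],"spin":0},{"delta_pos":[0,0,0.03],"spin":0},{"delta_pos":[0,0,0.036],"spin":0},{"delta_pos":[0,0,0.041],"spin":0},{"delta_pos":[0,0,0.045],"spin":0},{"delta_pos":[0,0,0.048],"spin":0},{"delta_pos":[0,0,0.05],"spin":0},{"delta_pos":[0,0,0.051],"spin":0},{"delta_pos":[0,0,0.051],"spin":0}]'
python3 -m pendant '[{"delta_pos":[0,0,-0.03],"spin":0},{"delta_pos":[0,0,-0.07],"spin":0},{"delta_pos":[0,0,-0.11],"spin":0},{"delta_pos":[-0.04,0.03,-0.12],"spin":0},{"delta_pos":[-0.08,0.06,-0.12],"spin":0},{"delta_pos":[-0.12,0.09,-0.12],"spin":0},{"delta_pos":[-0.16,0.12,-0.12],"spin":0},{"delta_pos":[-0.2,0.15,-0.12],"spin":0},{"delta_pos":[-0.24,0.18,-0.12],"spin":0},{"delta_pos":[-0.24,0.18,-0.12],"spin":0}]'
python3 - <<'E'
from h import *
to(.5328,-.235,.071)
b=look('side','g.png')['color'][110:250,180:400]
cv2.imwrite('pics/gz.png',cv2.resize(b,(770,490)))
im=look('side','g2.png')
for l in('clip_red_pad','clip_2_pad','clip_3_pad','clip_4_pad'): print(marks('side',l,im)[:1])
im=look('top','g3.png')
cv2.imwrite('pics/g3z.png',cv2.resize(im['color'][90:270,260:480],(660,540)))
for l in('clip_red_pad','clip_2_pad','clip_3_pad','clip_4_pad'): print(marks('top',l,im)[:1])
E
```

```text
t: 9.05
tool_pos: [0.5334, -0.2341, 0.0712]
orientation: [3.119, 0.361, 0.005]
force: [-3.4, 1.4, 6.0]
opening: 0.0006
t: 10.05
tool_pos: [0.3362, -0.4683, 0.1911]
orientation: [3.118, 0.351, 0.003]
force: [0.4, -0.1, 0.1]
opening: 0.0005
10.05 [ 0.3362 -0.4683  0.1911] F [ 0.4 -0.1  0.1] d [ 0.2434 -0.1841  0.1198] [ 0.223 -0.975  0.004] q6 0.31
[('clip_red_pad', 0.7, [0.6391, -0.1893, 0.073], [264.0, 167.0])]
[('clip_2_pad', 0.8, [0.5865, -0.0628, 0.071], [270.0, 200.0])]
[('clip_3_pad', 0.47, [0.4745, -0.1131, 0.0726], [324.0, 195.0])]
[('clip_4_pad', 0.6, [0.5357, -0.2373, 0.07], [309.0, 165.0])]
[('clip_red_pad', 0.59, [0.6401, -0.1883, 0.0713], [363.0, 162.0])]
[('clip_2_pad', 0.59, [0.5829, -0.0631, 0.0694], [309.0, 188.0])]
[('clip_3_pad', 0.74, [0.4805, -0.1107, 0.067], [330.0, 232.0])]
[('clip_4_pad', 0.59, [0.5343, -0.2358, 0.0701], [385.0, 208.0])]
```

View pics/gz.png

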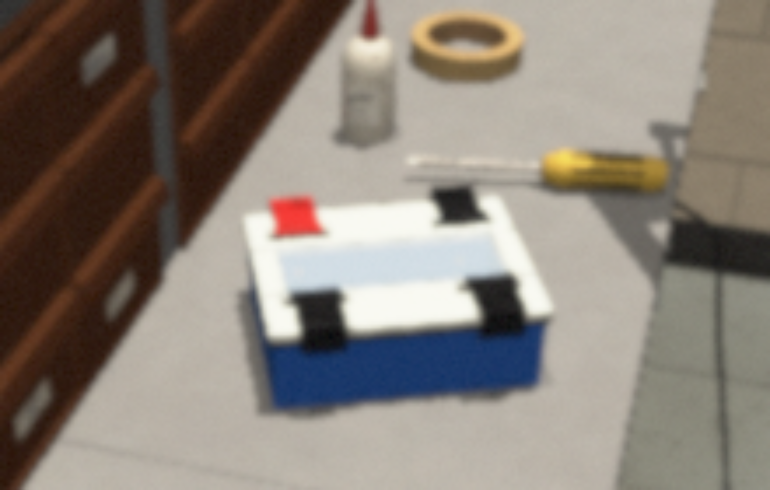

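View pics/g3z.png

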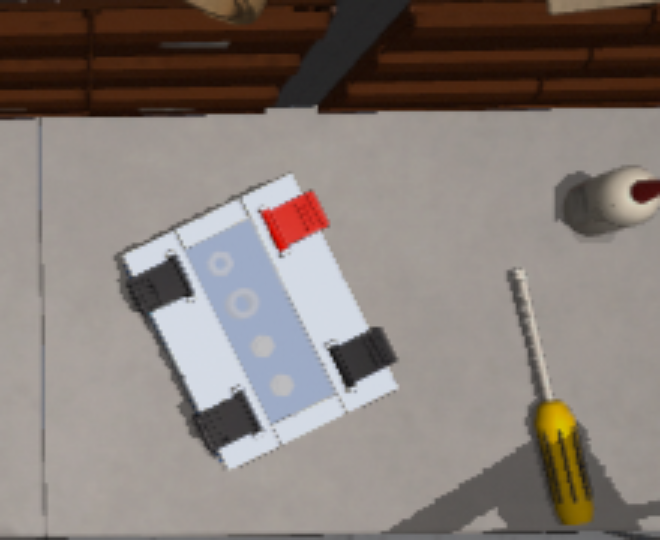

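All four tabs lie flat in both pictures, the networks put every point at about 71 mm, and the robot is clear of the box.

```bash
python3 -c "
from plant import robot
print(robot.close_job())"
```

```text
the job is handed in; nothing more can be done
None
```

All four lid clips are snapped down, and I handed the job in at about 10 s of the 42 s allowed. I pressed them with the closed fingertips in this order: red, the diagonally opposite black clip (3), the one across from red (2), then the one beside red (4). The arm then moved well clear of the box.

- **Presses:** each press met the firm stop with the fingertips at 71 mm. The vertical force at the end of each press was 10.6 N on red, slightly over the stated 4–10 N, and 5.6 to 6.3 N on the other three.
- **Final check:** both cameras show all four tabs flat. The networks put the press points at 67 to 73 mm high, against 71 mm when closed. The force reading was near zero with the tool away, and no check disagreed.

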